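Clear the brush from the touch mixer and hold the lacquer flask down in its sprung cradle

ROBOT

A 7-joint arm with a two-finger parallel gripper is mounted at the origin on the work surface. World frame = base frame: x ahead of the robot, y to its left, z up, the work surface at z = 0. Lengths are in m, angles in rad, forces in N, time in s.
With the tool pointing down it reaches from about 0.4 to 0.85 m from the base axis. Payload 6.9 kg.
Tool frame: the origin (TCP) lies midway between the tips of the shut fingers; the grasp point (between the pads) lies behind it (ctrl.pinch_z is the z of the grasp point in the tool frame, in m); z points along the fingers, y is the direction in which the jaws open and shut (so a half turn about z gives the same grasp; the last joint's range is limited). The gripper opens to 85 mm and grips with 20 to 120 N. Pads are 22 mm wide; open, the fingers measure 114 mm over their backs; the gripper's body (76 mm by 85 mm) begins 54 mm behind the grasp point. The pads swing forward as they close: fully open they stand 13 mm farther back than shut.
Start: joints at [-1.06, 0.507, -0.238, 1.5, 0.126, 1.149, -0.155], TCP at [0.246, 0.574, 0.231] pointing down, gripper open.
Joint ranges: [-3.08, 3.08], [-0.24, 2.05], [-1.43, 1.35], [0, 2.5], [-1.52, 4.66], [0.17, 1.96], [-2.89, 2.89]. Speed limits (rad/s): [2.39, 2.39, 3.14, 3.14, 3.14, 3.14, 3.14].

INTERFACE

Orientations are given as a unit quaternion [w, x, y, z].
In Python, from station import ctrl, get_state, vision, ticket, models gives the robot as it stands. Calls block until the motion is done:
- ctrl.movep(position, orientation): joint-space move of the TCP to a pose.
- ctrl.movel(position, frame=None, max_speed=0.15): straight line of the TCP; frame=None keeps the orientation; max_speed is the mean speed in m/s.
- ctrl.set_joints(angles): joint-space move.
- ctrl.ungrasp() and ctrl.close_gripper(force=None): open the fingers fully, or close them until they stop; force is the grip in N (None keeps the last).
- ctrl.pause(seconds).
- ctrl.ik(position, orientation): joint angles nearest the present ones, or None.
- get_state(): the state.
- vision.grab_frame(name): name is "side" or "top" or "wrist"; returns (picture, depth): 480x640x3 uint8, blue, green, red; 480x640 float32, m along the optical axis (not along the pixel's ray), 0 where there is no reading.
- vision.camera_info(name): a dict with "mtx" (3x3 intrinsics, pixels), "R" (3x3) and "t" (3): a world point X has camera coordinates R X + t; the wrist camera has in their place "hand_eye" (4x4, takes a point from camera to tool coordinates, whose origin is the TCP and whose axes are the flange's). Camera axes: x right, y down, z forward; pixel columns grow to the right and rows downward; lengths in m; the calibration is good to about 2 mm. The wrist camera is an equidistant fisheye: a pixel r from the principal point sees the ray r / f radians off the axis. A picture is of the moment at which its call begins: read the wrist's pose just before it. camera_info takes no time and is no camera call.
A pose or a line that the arm cannot do raises ctrl.Unreachable and nothing moves.
- ticket.close_job(): hands the job in, once; it reports no verdict.
Trained networks look in the newest picture that a camera, given by its name, has taken for a name from the list of things; names that differ only in an ending like _2 or _b are one class to them, and where a whole thing is asked for, a point or a joint stands for the part that bears it (a point fixed in the world has none). Each returns a list of dicts, best first, with "p" (0 to 1); they miss things now and then, are a little off and sometimes report something else, mostly with a low value. They report only what shows in the picture. A call takes as long as a camera call.
- models.recognise(camera, target): "point" ([column, row] in pixels, amid what is visible of it).
- models.masks_of(camera, target): "mask" (480x640 bool, what is visible of it) and "point" ([column, row] in pixels, amid what is visible of it).
The state is a dict: "time": time; "qpos": joint angles; "qd": joint speeds; "tau": joint torques, N m; "tcp_pos": TCP position; "eef_rot": TCP orientation; "contact_force": force on the tool from outside, world axes, zero at the start; "wrist_torque": the same for the moment, N m; "width": finger opening in m.
Only numpy, scipy, OpenCV 4.12 (cv2) and the standard library are available. Lean on these libraries where they do the work, as an engineer would, in place of code of your own. Each camera call takes 0.05 s, during which the arm holds its last target.

TASK

The lacquer brush was left lying across the sprung ring of the touch mixer: lay it flat in the empty compartment of the tool tray, along the compartment, and let go of it. Then seat the round-bodied flask upright in the ring and press it down until the ring has sunk practically to its stop, so that the mixer runs, and finish while still holding the flask pressed down. Leave the spatula, the tin and the jar where they are and do not tip the flask over.

Things in the scene. Friction and masses are not known exactly. Their poses are not given: they have to be found in the camera images.
- mixer: touch mixer fixed to the bench: a grey box 130 x 130 mm whose flat top is 42 mm above the bench, with a dark round plate 100 mm across on top of it (45 mm high). Above it stands a steel ring on a coil spring and three pins. Origin: centre of the underside, on the ring's vertical axis; z up.
- cradle (a joint): how far the mixer's sprung ring is pushed down, m: 0 when up, 0.014 at its stop. It moves straight down against a spring: about 5 N before it moves at all, 10 N at 0.010, 12 N at the stop; it springs back when released. The mixer runs from 0.010 on. The flask's own weight does not move it.
- cradle_seat (a point): centre of the ring's upper rim, moving with the ring; 85 mm above the bench when the ring is up. The ring is 76 mm across outside, 60 mm inside, 10 mm high and open in the middle; the plate below is 40 mm under the rim when the ring is up.
- tray: shallow plywood tool tray fixed to the bench, 190 mm along its x, 152 mm along its y, walls 4 mm thick and 14 mm high overall, floor 4 mm thick. A divider along x, slightly lower than the walls, makes two compartments 182 x 72 mm side by side; the +y one holds a spatula, the -y one is empty. Origin: centre of the underside.
- tray_slot (a point): centre of the floor of the empty compartment, 4 mm above the bench; axes as the tray's: the compartment runs along x. The walls stand 10 mm above this floor.
- brush: lacquer brush, 160 mm long, 30 g, square wooden handle 14 x 14 mm from x = -80 to +30 mm, brass ferrule 16 mm wide to +50, black head 18 mm wide to +80. Origin: middle of its length on the underside, x along it towards the head, z up; the balance point is 5 mm towards the head. At the start it lies across the ring, its middle about over the ring's centre, underside level with the ring's rim.
- brush_mid (a point): middle of the brush's length, in the middle of its thickness (7 mm above its underside)
- flask: stoppered round flask of amber glass, about 0.22 kg, 125 mm high: a ball 76 mm across with a small flat foot (36 mm), ball centre 33.5 mm above the foot; straight neck 26 mm across from 69 to 110 mm, black stopper 32 mm across from 110 to 125 mm. Origin: centre of the foot; z up along the neck. It stands on the bench. Seated in the ring its foot is 10 mm below the ring's rim.
- spatula: spatula 120 mm long with a dark wooden handle, lying in the tray's other compartment; leave it. Origin: underside, near its middle.
- tin: round flat aluminium tin, 67 mm across, 24 mm high; leave it. Origin: centre of the underside.
- jar: small straight glass jar with white cap, 52 mm across, 62 mm high; leave it. Origin: centre of the underside.

How it is judged:
By the outcome, as a careful person would: the job done as asked, in the order asked, and still so for the second after the job is handed in, while the arm keeps its last pose, push and grip.
It also fails if it takes over 61 s, if anything falls off the work surface, if the arm or the gripper's body presses on something with over 40 N, if the wrist force passes 120 N, or if a joint passes its speed limit or range.

## Working session

There is one attempt and no reset: what is moved stays moved. The work goes in short steps, each a Python script; the robot and the scene stay as the last script left them, time stands still between calls to the robot, and variables do not carry over. Pictures are saved under pics/ and viewed, and the job is handed in when it is done.

```bash
ls; mkdir -p pics; python3 - <<'E'
from station import ctrl, get_state, vision, ticket, models
import cv2,numpy as np
s=get_state(); print(s['time'],s['tcp_pos'],s['eef_rot'],s['width'],ctrl.pinch_z)
for c in ['side','top']:
    im,d=vision.grab_frame(c); cv2.imwrite(f'pics/{c}0.png',im); np.save(f'{c}0_d.npy',d)
    i=vision.camera_info(c); print(c,i)
print(vision.camera_info('wrist'))
E
```

```text
pics
0.0 [0.24603729 0.57399494 0.23042742] [-1.51282401e-04  2.01016590e-01  9.79587435e-01 -8.74744362e-04] 0.08542893607847721 -0.0187
side {'mtx': array([[448.61009945,   0.        , 320.651895  ],
       [  0.        , 448.61009945, 240.58807908],
       [  0.        ,   0.        ,   1.        ]]), 'R': array([[ 0.94040474, -0.3396346 , -0.01694915],
       [-0.25614017, -0.67467335, -0.69224857],
       [ 0.22367643,  0.65533519, -0.72146007]]), 't': array([-0.49350592,  0.20695207,  0.86955479])}
top {'mtx': array([[445.37037823,   0.        , 327.80189578],
       [  0.        , 445.37037823, 236.46489117],
       [  0.        ,   0.        ,   1.        ]]), 'R': array([[ 0.02195471, -0.99933771,  0.02901934],
       [-0.99003689, -0.02577019, -0.13842998],
       [ 0.13908613, -0.02569103, -0.98994698]]), 't': array([-0.03587047,  0.5464958 ,  0.85322158])}
{'mtx': array([[371.64829954,   0.        , 326.19838208],
       [  0.        , 371.64829954, 235.35107747],
       [  0.        ,   0.        ,   1.        ]]), 'hand_eye': array([[-1.03512754e-04, -9.48349903e-01, -3.17226181e-01,
         8.18705884e-02],
       [ 9.99999828e-01,  8.49963579e-05, -5.80402991e-04,
        -1.00810174e-03],
       [ 5.77388190e-04, -3.17226186e-01,  9.48349731e-01,
        -1.42578579e-01],
       [ 0.00000000e+00,  0.00000000e+00,  0.00000000e+00,
         1.00000000e+00]])}
```

View pics/side0.png

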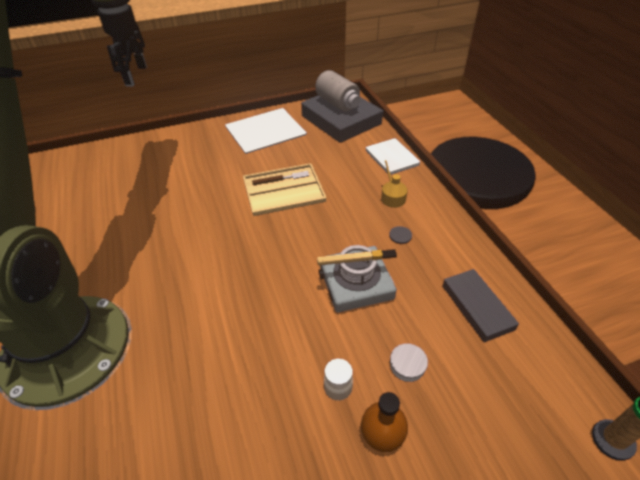

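View pics/top0.png

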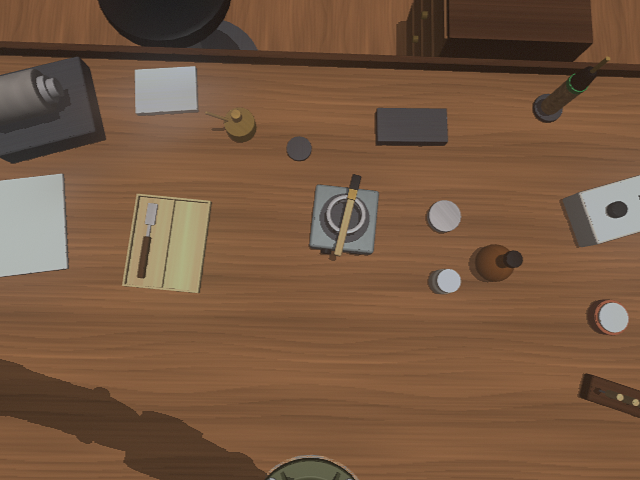

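Top view: tray at about (168,243) with its right compartment empty, brush over the ring from (338,253) to (356,178), flask at (495,262), jar at (447,281) and tin at (445,216).

```bash
cat > h.py <<'E'
from station import ctrl, get_state, vision, ticket, models
import cv2,numpy as np
from scipy.spatial.transform import Rotation as Ro
def ray(c,px):
    i=vision.camera_info(c); px=np.atleast_2d(px).astype(float)
    d=np.linalg.solve(i['mtx'],np.c_[px,np.ones(len(px))].T)
    return -i['R'].T@i['t'], (i['R'].T@d).T
def onz(c,px,z):
    o,d=ray(c,px); return o+d*((z-o[2])/d[:,2])[:,None]
def cloud(c,d,m):
    r,cc=np.nonzero(m&(d>0)); o,v=ray(c,np.c_[cc,r]); return o+v*d[r,cc][:,None]
def q_down(yaw): # jaw (tool y) direction at angle yaw in world
    y=np.array([np.cos(yaw),np.sin(yaw),0]); z=np.array([0,0,-1.]); x=np.cross(y,z)
    q=Ro.from_matrix(np.c_[x,y,z]).as_quat(); return np.r_[q[3],q[:3]]
E
python3 - <<'E'
from h import *
np.set_printoptions(precision=4,suppress=True)
for c in ['top','side']:
    im,d=vision.grab_frame(c); vis=im.copy()
    for k,n in enumerate(['brush','flask','tray','mixer','jar','tin','cradle','spatula']):
        r=models.masks_of(c,n)
        if not r: print(c,n,'none');continue
        m=r[0]['mask']; np.save(f'm_{c}_{n}.npy',m)
        P=cloud(c,d,m)
        rect=cv2.minAreaRect(np.argwhere(m)[:,::-1].astype(np.float32))
        print(c,n,round(r[0]['p'],2),np.round(r[0]['point'],1),m.sum(),'pc med',np.median(P,0),'z',np.percentile(P[:,2],[5,50,95]),'rect',np.round(np.r_[rect[0],rect[1],rect[2]],1))
        vis[m]=vis[m]//2+np.array([(k*60)%255,(k*100)%255,255-(k*40)%255],np.uint8)//2
    np.save(f'{c}_d.npy',d); cv2.imwrite(f'pics/{c}_m.png',vis)
E
```

```text
top brush 0.64 [348.7 212.2] 609 pc med [ 0.5859 -0.0566  0.0985] z [0.0949 0.0985 0.101 ] rect [346.7 215.1   8.5  82.7  13.1]
top flask 0.72 [496.1 260.9] 1287 pc med [ 0.5007 -0.3477  0.0625] z [0.0369 0.0625 0.1258] rect [497.1 263.2  45.9  36.4  18.4]
top tray 0.68 [168.8 244.1] 6380 pc med [0.5276 0.2989 0.0048] z [0.0018 0.0048 0.0142] rect [166.4 243.   78.1  92.9   6.9]
top mixer 0.84 [345.2 218.6] 3737 pc med [ 0.5792 -0.0474  0.0432] z [0.0346 0.0432 0.085 ] rect [343.2 220.6  66.3  68.4   5.2]
top jar 0.58 [442.9 284. ] 701 pc med [ 0.4627 -0.2499  0.0609] z [0.0042 0.0609 0.0641] rect [444.  281.5  25.   32.   90. ]
top tin 0.95 [443.5 216.6] 874 pc med [ 0.5985 -0.2605  0.0237] z [0.007  0.0237 0.0262] rect [443.7 216.3  32.4  33.   33.7]
top cradle 0.61 [339.1 202.5] 421 pc med [ 0.5921 -0.0509  0.0845] z [0.0547 0.0845 0.0872] rect [345.  213.5  37.   38.   90. ]
top spatula 0.87 [147.4 240.6] 581 pc med [0.5333 0.3455 0.0129] z [0.0079 0.0129 0.0184] rect [146.4 240.1  10.   75.3   9.5]
side brush 0.87 [358.6 257.4] 710 pc med [ 0.5829 -0.0599  0.0969] z [0.0878 0.09
[... 247 characters left out ...]
0018 0.0049 0.0144] rect [284.6 188.7  42.3  76.4  78.9]
side mixer 0.75 [357.3 279.4] 3038 pc med [ 0.5725 -0.0876  0.0428] z [0.0189 0.0428 0.0844] rect [356.2 278.7  64.6  64.7  65.7]
side jar 0.56 [337.4 382.6] 1010 pc med [ 0.4602 -0.2699  0.0602] z [0.0113 0.0602 0.0636] rect [337.5 379.   40.   29.   90. ]
side tin 0.56 [406.6 358.2] 1105 pc med [ 0.5959 -0.2683  0.0238] z [0.0073 0.0238 0.026 ] rect [408.1 362.2  37.   35.7  18.4]
side cradle 0.64 [357.9 272.6] 632 pc med [ 0.5796 -0.0735  0.0801] z [0.0446 0.0801 0.0862] rect [356.5 263.3  37.4  36.8  15.9]
side spatula 0.68 [277.2 177.3] 269 pc med [0.5209 0.3437 0.0118] z [0.0066 0.0118 0.0175] rect [279.6 177.6   5.9  55.9  80.5]
```

```bash
python3 - <<'E'
from h import *
from scipy.optimize import least_squares as LS
np.set_printoptions(precision=4,suppress=True)
D={c:np.load(f'{c}_d.npy') for c in ['top','side']}
M=lambda c,n:np.load(f'm_{c}_{n}.npy')
for c in ['top','side']:
    P=cloud(c,D[c],M(c,'flask')); B=P[(P[:,2]<.066)&(P[:,2]>.01)]
    r=LS(lambda x:np.linalg.norm(B-x,axis=1)-.038,[.5,-.36,.0335],loss='soft_l1',f_scale=.002); print(c,'ball',r.x,np.median(abs(r.fun)))
    S=P[P[:,2]>.121]; print(' stopper top',S.mean(0),(S.max(0)+S.min(0))/2,len(S), np.ptp(S,0))
    P=cloud(c,D[c],M(c,'brush')); P=P[P[:,2]>.092]
    rc=cv2.minAreaRect(P[:,:2].astype(np.float32)); print(' brush cloud rect',rc)
    m=M(c,'brush'); Q=onz(c,np.argwhere(m)[:,::-1],.099); rc=cv2.minAreaRect(Q[:,:2].astype(np.float32)); print(' brush z rect',rc, 'pca',np.linalg.svd(P[:,:2]-P[:,:2].mean(0),full_matrices=False)[2][0])
    m=M(c,'cradle')|M(c,'mixer'); P=cloud(c,D[c],m); P=P[(P[:,2]>.081)&(P[:,2]<.089)]
    r=LS(lambda x:np.maximum(abs(np.linalg.norm(P[:,:2]-x,axis=1)-.034)-.004,0),[.585,-.056],loss='soft_l1',f_scale=.002); print(' ring',r.x,len(P),np.median(abs(r.fun)))
    m=M(c,'mixer'); P=cloud(c,D[c],m);P=P[(P[:,2]>.039)&(P[:,2]<.048)]; print(' mixer top rect',cv2.minAreaRect(P[:,:2].astype(np.float32)))
    m=M(c,'tray')|M(c,'spatula'); P=cloud(c,D[c],m); T=P[(P[:,2]>.011)&(P[:,2]<.017)];
    print(' tray rect',cv2.minAreaRect(P[:,:2].astype(np.float32)),'walls',cv2.minAreaRect(T[:,:2].astype(np.float32)))
    Q=onz(c,np.argwhere(m)[:,::-1],.014);print(' tray z rect',cv2.minAreaRect(Q[:,:2].astype(np.float32)))
    for n in ['jar','tin']:
        P=cloud(c,D[c],M(c,n)); z=np.percentile(P[:,2],90); T=P[P[:,2]>z-.006]; print(n,cv2.minEnclosingCircle(T[:,:2].astype(np.float32)))
im=cv2.imread('pics/top_m.png'); cv2.imwrite('pics/top_mc.png',cv2.resize(im[150:320,100:540],None,fx=1.8,fy=1.8))
E
```

```text
top ball [ 0.5035 -0.3597  0.033 ] 0.0006321852831471207
 stopper top [ 0.5032 -0.3583  0.1251] [ 0.5034 -0.3587  0.1247] 237 [0.0312 0.032  0.0074]
 brush cloud rect ((0.5818442702293396, -0.056410424411296844), (0.01611100509762764, 0.1587645560503006), 78.14484405517578)
 brush z rect ((0.5812777280807495, -0.05622047930955887), (0.01611277461051941, 0.15833759307861328), 78.146728515625) pca [-0.9761  0.2172]
 ring [ 0.5853 -0.0542] 395 0.0
 mixer top rect ((0.5848408937454224, -0.05407765507698059), (0.12926319241523743, 0.12900623679161072), 85.13484954833984)
 tray rect ((0.5300664305686951, 0.3080042004585266), (0.16007070243358612, 0.18944719433784485), 85.82868194580078) walls ((0.529975414276123, 0.3044933080673218), (0.15308520197868347, 0.18904049694538116), 85.7312240600586)
 tray z rect ((0.5297671556472778, 0.303040474653244), (0.15635952353477478, 0.18903878331184387), 85.44096374511719)
jar ((0.4645698368549347, -0.2572636306285858), 0.02328992262482643)
tin ((0.599335253238678, -0.2626970410346985), 0.03357701748609543)
side ball [ 0.5032 -0.3601  0.0332] 0.0005057
[... 308 characters left out ...]
, 0.157784566283226), 75.71454620361328) pca [-0.9768  0.214 ]
 ring [ 0.5842 -0.0559] 292 0.0
 mixer top rect ((0.5837043523788452, -0.0585663840174675), (0.1261538863182068, 0.12730810046195984), 85.79942321777344)
 tray rect ((0.5304926633834839, 0.31243908405303955), (0.17904147505760193, 0.1909860372543335), 85.98835754394531) walls ((0.529975175857544, 0.3029494881629944), (0.15732388198375702, 0.19129088521003723), 84.98291015625)
 tray z rect ((0.528533935546875, 0.2963062524795532), (0.1727648675441742, 0.19119621813297272), 86.13673400878906)
jar ((0.4633010923862457, -0.25859394669532776), 0.023812344297766685)
tin ((0.5988631844520569, -0.26508766412734985), 0.033595774322748184)
```

View pics/top_mc.png

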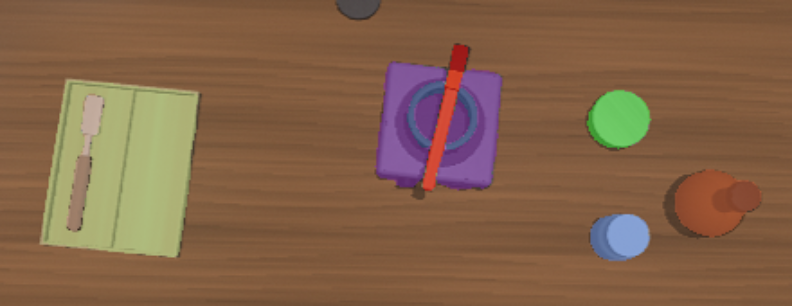

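The two cameras agree on the layout: ring at (0.585, -0.055), brush at -12.4°, tray x axis at -4.3°, slot at about (0.527, 0.266), flask at (0.503, -0.360). I'll grip the brush shallowly at its balance point, so the tips clear the ring now and the tray walls on release.

```bash
python3 - <<'E'
from h import *
np.set_printoptions(precision=4,suppress=True)
q=q_down(np.radians(77.6)); p=np.array([.5864,-.0583,.091])
ctrl.movep([p[0],p[1],.16],q); print(get_state()['time'])
ctrl.movel(p); s=get_state(); print(s['time'],s['tcp_pos'],s['contact_force'])
ctrl.close_gripper(force=30); s=get_state(); print(s['time'],s['width'],s['contact_force'],s['tcp_pos'])
ctrl.movel([p[0],p[1],.18]); s=get_state(); print(s['time'],s['width'],s['contact_force'])
im,d=vision.grab_frame('side'); cv2.imwrite('pics/s1.png',cv2.resize(im[120:340,200:500],None,fx=2.5,fy=2.5))
r=models.masks_of('side','brush')
if r:
    P=cloud('side',d,r[0]['mask']); print(r[0]['p'],len(P),P.mean(0))
    u=np.array([np.cos(np.radians(-12.4)),np.sin(np.radians(-12.4))]); t=(P[:,:2]-p[:2])@u
    for a in np.arange(-.1,.1,.02):
        k=(t>=a)&(t<a+.02)
        if k.sum()>3: print(round(a,2),k.sum(),np.percentile(P[k,2],[10,50,90]),np.median(P[k,:2],0))
E
```

```text
3.5583
4.1667 [ 0.5868 -0.058   0.0914] [-1.0272  0.3804 -0.4626]
4.8167 0.013362578984757095 [-0.8085  0.0253  3.9624] [ 0.5865 -0.0583  0.0914]
5.5583 0.012716436612460006 [-0.2602 -0.5534  0.2314]
0.6 735 [ 0.5811 -0.0509  0.1737]
-0.1 27 [0.1772 0.1847 0.1872] [ 0.505  -0.0447]
-0.08 112 [0.1754 0.1851 0.1878] [ 0.5181 -0.0481]
-0.06 108 [0.1766 0.1851 0.1876] [ 0.5377 -0.0524]
-0.04 104 [0.1766 0.1853 0.1875] [ 0.5574 -0.0563]
-0.02 48 [0.1752 0.1858 0.1879] [ 0.5716 -0.0593]
0.0 49 [0.0006 0.1826 0.1869] [ 0.6021 -0.0664]
0.02 115 [0.176  0.1853 0.187 ] [ 0.6157 -0.0695]
0.04 100 [0.1771 0.1835 0.1867] [ 0.6343 -0.074 ]
0.06 68 [0.1778 0.1834 0.1848] [ 0.6515 -0.078 ]
```

View pics/s1.png

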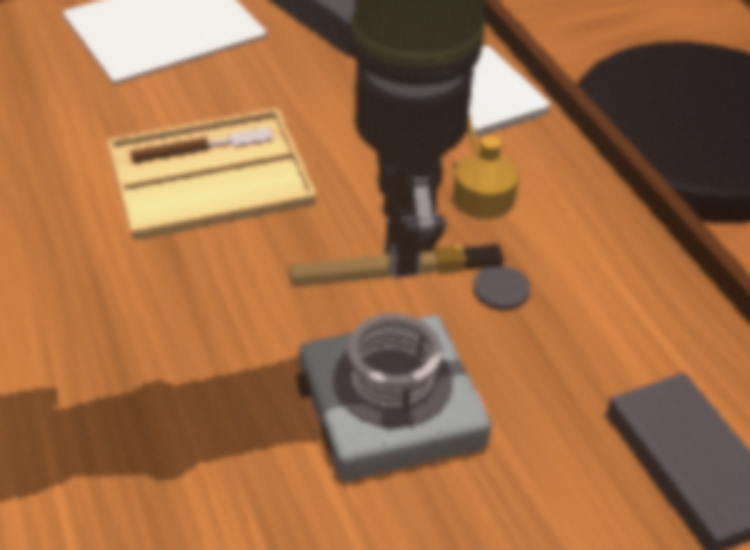

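The brush is held level at (400,262) in the crop, and the ring is free. Next I place it.

```bash
python3 - <<'E'
from h import *
from scipy.optimize import least_squares as LS
np.set_printoptions(precision=4,suppress=True)
q=q_down(np.radians(85.7)); p=np.array([.532,.2656,.014])
ctrl.movep([p[0],p[1],.12],q); print(get_state()['time'])
im,d=vision.grab_frame('top')
r=models.masks_of('top','cradle'); r2=models.masks_of('top','mixer')
if r and r2:
    P=cloud('top',d,r[0]['mask']|r2[0]['mask']);P=P[(P[:,2]>.081)&(P[:,2]<.089)]
    f=LS(lambda x:np.maximum(abs(np.linalg.norm(P[:,:2]-x,axis=1)-.034)-.003,0),[.585,-.056]); print('ring',f.x,len(P),cv2.minEnclosingCircle(P[:,:2].astype(np.float32)),np.median(P[:,2]))
ctrl.movel([p[0],p[1],.04]); 
im,d=vision.grab_frame('top'); cv2.imwrite('pics/t2.png',cv2.resize(im[170:320,100:300],None,fx=4,fy=4))
im,d=vision.grab_frame('side'); cv2.imwrite('pics/s2.png',cv2.resize(im[100:250,200:400],None,fx=4,fy=4))
s=get_state(); print(s['time'],s['tcp_pos'],s['contact_force'])
E
```

```text
6.925
ring [ 0.5852 -0.0541] 463 ((0.5852724313735962, -0.054384924471378326), 0.03809916973114014) 0.08485711033452825
7.8583 [0.5328 0.2659 0.0412] [-0.6    -0.6328 -0.0805]
```

View pics/t2.png

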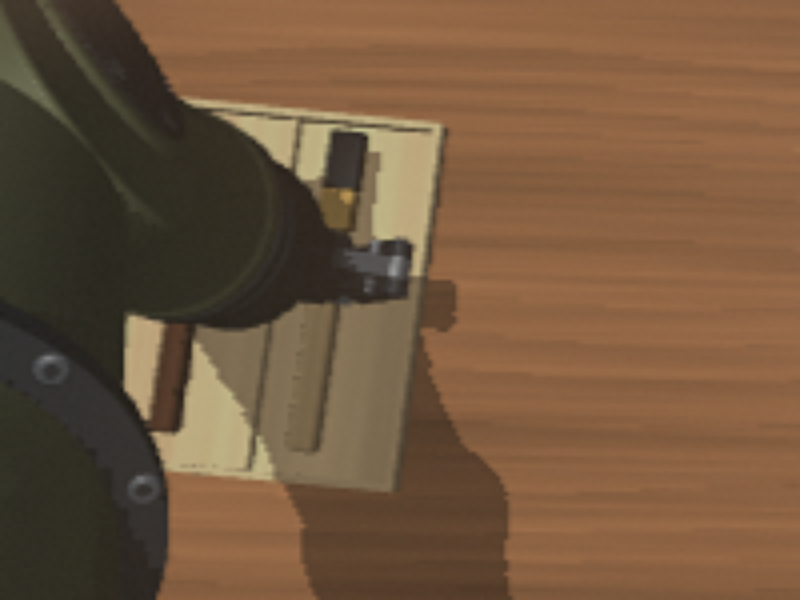

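View pics/s2.png

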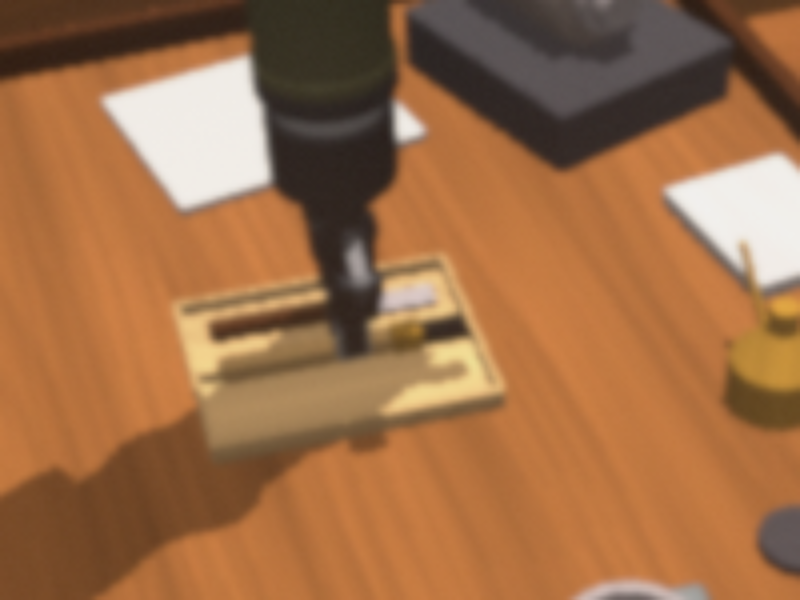

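Viewed from the top, the brush lies over the empty compartment, parallel to the divider. I lower it and release.

```bash
python3 - <<'E'
from h import *
np.set_printoptions(precision=4,suppress=True)
p=np.array([.532,.2656,.0132])
ctrl.movel(p,max_speed=.05); s=get_state(); print(s['time'],s['tcp_pos'],s['contact_force'])
ctrl.ungrasp(); s=get_state(); print(s['time'],s['tcp_pos'],s['contact_force'],s['width'])
ctrl.movel([p[0],p[1],.15],max_speed=.2)
# head for flask
ctrl.movep([.5033,-.36,.24],q_down(np.radians(85)))
s=get_state(); print(s['time'],s['tcp_pos'],s['qpos'])
im,d=vision.grab_frame('top'); cv2.imwrite('pics/t3.png',cv2.resize(im[170:320,100:300],None,fx=4,fy=4))
r=models.masks_of('top','brush')
if r:
    P=cloud('top',d,r[0]['mask']); print(r[0]['p'],cv2.minAreaRect(P[:,:2].astype(np.float32)),np.percentile(P[:,2],[10,50,90]))
im,d=vision.grab_frame('side'); cv2.imwrite('pics/s3.png',im)
E
```

```text
8.5417 [0.532  0.2656 0.013 ] [0.2705 0.4379 0.5806]
9.2417 [0.532  0.2656 0.0132] [-0.8573  0.5964  0.5223] 0.0853280185153534
12.3333 [ 0.5041 -0.3586  0.2398] [ 0.5267  0.4874  0.0853  1.507  -0.0446  1.1495  2.106 ]
0.56 ((0.5291828513145447, 0.2675614655017853), (0.01877199113368988, 0.16224372386932373), 84.77315521240234) [0.0129 0.0171 0.0198]
```

View pics/t3.png

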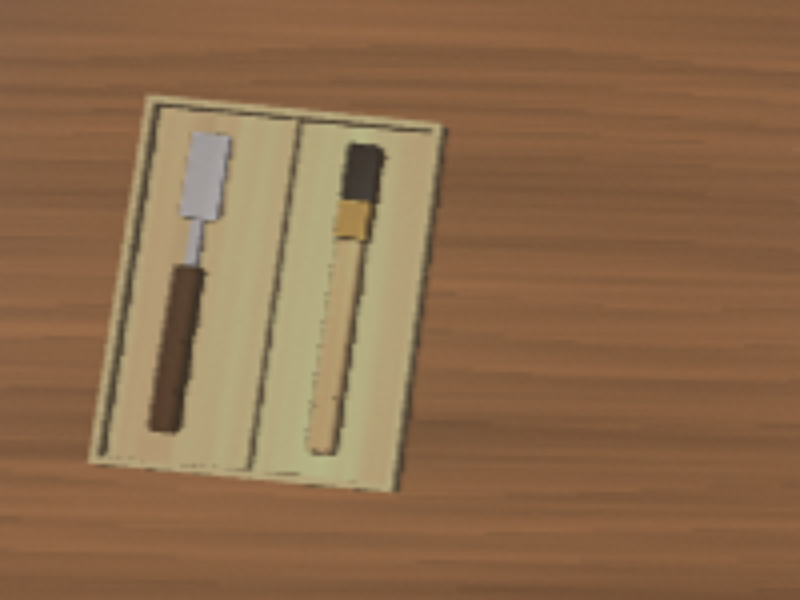

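View pics/s3.png

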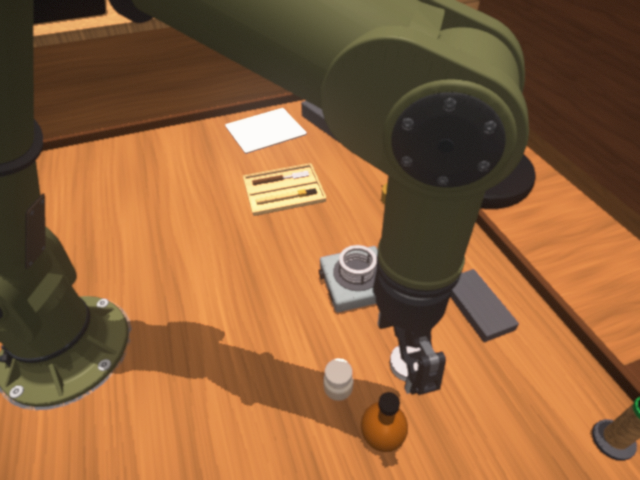

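The brush lies flat and centred along the compartment, from (365,145) to (322,455) in the crop. Now I grasp the flask by its stopper.

```bash
python3 - <<'E'
from h import *
np.set_printoptions(precision=4,suppress=True)
p=np.array([.5033,-.3600,.111])
ctrl.movel(p,max_speed=.1); s=get_state(); print(s['time'],s['tcp_pos'],s['contact_force'])
ctrl.close_gripper(force=70); s=get_state(); print(s['time'],s['tcp_pos'],s['contact_force'],s['width'])
ctrl.movel([p[0],p[1],.24],max_speed=.1); s=get_state(); print(s['time'],s['contact_force'],s['width'])
ctrl.movep([.5852,-.0545,.24],q_down(np.radians(85))); ctrl.pause(.3); s=get_state(); print(s['time'],s['tcp_pos'],s['contact_force'],s['width'])
from scipy.optimize import least_squares as LS
for c in ['side','top']:
    im,d=vision.grab_frame(c); cv2.imwrite(f'pics/{c}4.png',im)
    r=models.masks_of(c,'flask')
    if r:
        P=cloud(c,d,r[0]['mask']); P=P[(P[:,2]>.09)&(P[:,2]<.195)]
        f=LS(lambda x:np.linalg.norm(P-x,axis=1)-.038,[.585,-.055,.163],loss='soft_l1',f_scale=.002); print(c,r[0]['p'],'ball',f.x,len(P),np.median(abs(f.fun)))
E
```

```text
13.925 [ 0.5036 -0.3603  0.1117] [0.0317 0.2705 0.0129]
14.4833 [ 0.5037 -0.3604  0.1116] [-0.8441  0.0443  4.3047] 0.02927265271488691
15.925 [-0.1423  1.15   -2.0552] 0.02913734896455812
17.4333 [ 0.5851 -0.0556  0.24  ] [-0.219  -0.127  -1.1808] 0.02926037747637796
side 0.88 ball [ 0.5846 -0.0552  0.1617] 1019 0.0005994955409187458
```

View pics/side4.png

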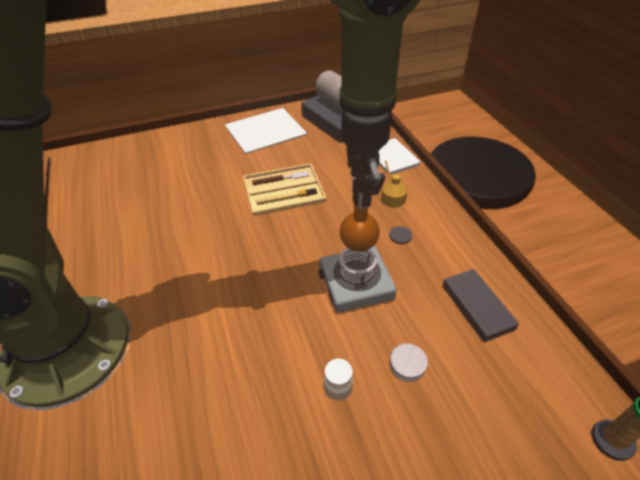

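The flask is held upright at (358,230), above the ring. I lower it in steps and watch the force.

```bash
python3 - <<'E'
from h import *
np.set_printoptions(precision=4,suppress=True)
x,y=.5852,-.0545
ctrl.movel([x,y,.195],max_speed=.08)
base=None
for z in list(np.arange(.191,.1699,-.002)):
    ctrl.movel([x,y,z],max_speed=.04); ctrl.pause(.1); s=get_state(); f=s['contact_force']; print(round(s['time'],2),round(z,4),s['tcp_pos'],f,s['wrist_torque'],round(s['width'],4))
    if f[2]>22 or np.hypot(f[0],f[1])>8: break
for c in ['side','top']:
    im,d=vision.grab_frame(c); cv2.imwrite(f'pics/{c}5.png',cv2.resize(im[130:330,260:460],None,fx=3,fy=3) if c=='side' else im)
E
```

```text
18.69 0.191 [ 0.5853 -0.0545  0.1912] [ 0.0993  0.4201 -1.3595] [-0.0304 -0.012   0.0086] 0.0289
19.04 0.189 [ 0.5852 -0.0545  0.189 ] [-0.4914 -0.0387 -1.8438] [-0.0333 -0.0189 -0.0169] 0.0292
19.39 0.187 [ 0.5852 -0.0545  0.187 ] [-0.1752 -0.6357 -1.6617] [-0.009   0.0539  0.0148] 0.0292
19.74 0.185 [ 0.5855 -0.0547  0.1854] [ 0.7589 -0.8977  2.1655] [-0.2306 -0.0343 -0.0075] 0.029
20.09 0.183 [ 0.5854 -0.0546  0.1832] [ 1.0768 -1.1206  3.0105] [-0.3165 -0.0655  0.0141] 0.0291
20.44 0.181 [ 0.5853 -0.0546  0.1811] [-0.0998 -2.1312  4.1621] [-0.3959 -0.0753 -0.0471] 0.0291
20.79 0.179 [ 0.5854 -0.0547  0.1792] [ 0.2707 -1.3184  5.4364] [-0.4043 -0.0612  0.0196] 0.0292
21.14 0.177 [ 0.5854 -0.0546  0.1773] [ 0.2602 -1.0755  6.389 ] [-0.4353 -0.0166  0.0334] 0.029
21.49 0.175 [ 0.5855 -0.0546  0.1755] [ 0.6705 -1.8812  7.2465] [-0.3929  0.0169  0.0145] 0.0287
21.84 0.173 [ 0.5856 -0.0547  0.1737] [-0.5551 -1.4589  8.4276] [-0.3625  0.0297  0.0073] 0.0292
22.19 0.171 [ 0.5857 -0.0547  0.1718] [-0.3317 -2.1684  8.0722] [-0.4272  0.0207  0.0439] 0.0293
```

View pics/side5.png

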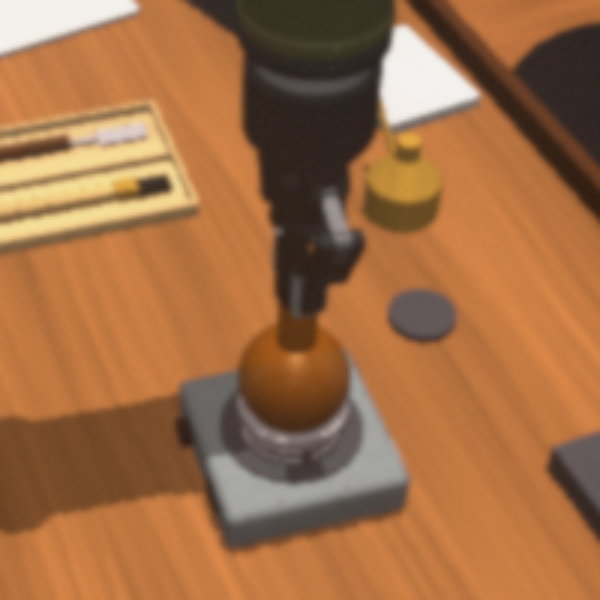

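The ring is sinking with no sideways trouble, but the force does not yet show the stop. I keep pressing until it rises sharply, then measure.

```bash
cat > meas.py <<'E'
from h import *
from scipy.optimize import least_squares as LS
def meas():
    for c in ['side','top']:
        im,d=vision.grab_frame(c); r=models.masks_of(c,'flask')
        if r:
            P=cloud(c,d,r[0]['mask']); P=P[(P[:,2]>.06)&(P[:,2]<.129)]
            f=LS(lambda x:np.linalg.norm(P-x,axis=1)-.038,[.585,-.055,.095],loss='soft_l1',f_scale=.002); print(c,round(r[0]['p'],2),'ball',f.x,'foot z',f.x[2]-.0335,len(P),np.median(abs(f.fun)))
        r=models.masks_of(c,'cradle')
        if r:
            m=r[0]['mask']; P=cloud(c,d,m); print(c,'ring z',np.percentile(P[:,2],[50,80,90,97]),len(P))
E
python3 - <<'E'
from meas import *
np.set_printoptions(precision=4,suppress=True)
x,y=.5852,-.0545
meas()
for z in list(np.arange(.170,.1629,-.001)):
    ctrl.movel([x,y,z],max_speed=.04); ctrl.pause(.2); s=get_state(); f=s['contact_force']; print(round(s['time'],2),round(z,4),s['tcp_pos'],f,s['wrist_torque'],round(s['width'],4))
    if f[2]>18 or np.hypot(f[0],f[1])>8: break
meas()
E
```

```text
side 0.83 ball [ 0.5851 -0.0544  0.0937] foot z 0.06022798359514543 980 0.0006257962215247964
side ring z [0.0688 0.0716 0.0721 0.0727] 202
23.04 0.17 [ 0.586  -0.0547  0.1713] [-0.5148 -2.1784 11.8935] [-0.3927  0.2069 -0.011 ] 0.0295
23.49 0.169 [ 0.5863 -0.0548  0.1712] [-2.0456 -1.29   17.3118] [-0.3825  0.4339 -0.0146] 0.029
23.94 0.168 [ 0.5867 -0.0548  0.171 ] [-2.7065 -1.1253 22.7437] [-0.3381  0.6152 -0.0143] 0.029
side 0.87 ball [ 0.5854 -0.0543  0.093 ] foot z 0.0595189018705755 954 0.0006533592057172688
side ring z [0.0688 0.0712 0.0719 0.0728] 273
```

The force jumps from 8 N to 23 N while the TCP stalls at z = 0.171, and the ring rim is at about 0.071. So the ring is on its stop. I ease back slightly, take a last look, then hand in.

```bash
python3 - <<'E'
from meas import *
np.set_printoptions(precision=4,suppress=True)
ctrl.movel([.5852,-.0545,.1688],max_speed=.02); ctrl.pause(1.0)
s=get_state(); print(s['time'],s['tcp_pos'],s['contact_force'],s['width'])
meas()
im,d=vision.grab_frame('side'); cv2.imwrite('pics/s6.png',im)
for n,o in [('jar',(.4645,-.2573)),('tin',(.5993,-.2627))]:
    r=models.masks_of('side',n)
    if r: P=cloud('side',d,r[0]['mask']); z=np.percentile(P[:,2],90); print(n,cv2.minEnclosingCircle(P[P[:,2]>z-.006][:,:2].astype(np.float32)),o)
E
```

```text
25.4917 [ 0.5865 -0.0548  0.1711] [-1.0026 -1.9728 17.9451] 0.029078826461265396
side 0.8 ball [ 0.5853 -0.0544  0.0932] foot z 0.059681368867032875 961 0.000588909734372374
side ring z [0.0687 0.0713 0.072  0.0736] 312
jar ((0.463675320148468, -0.25913020968437195), 0.02383391559123993) (0.4645, -0.2573)
tin ((0.5987168550491333, -0.2647930681705475), 0.033386945724487305) (0.5993, -0.2627)
```

View pics/s6.png

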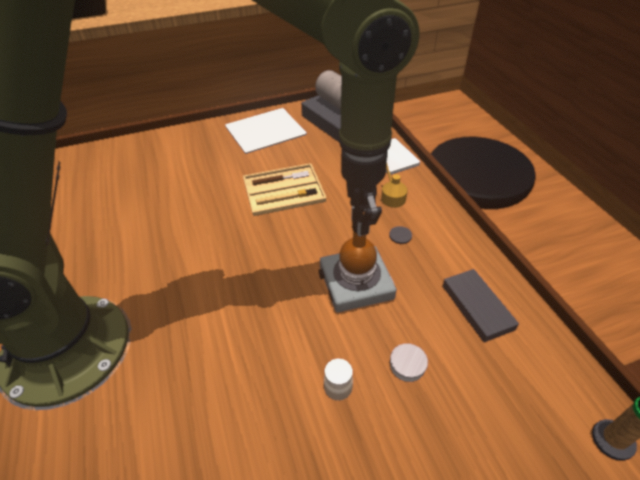

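The flask is upright and pressed down at (358,258). The brush is still in the tray at (287,195), and the jar and tin have not moved.

```bash
python3 -c "
from station import ticket,get_state
print(ticket.close_job()); print(get_state()['time'])"
```

```text
the job is handed in; nothing more can be done
None
the job is handed in; nothing more can be done
```

The brush now lies flat along the empty compartment of the tray, released. The flask sits upright in the ring, pressed down to its stop and still held. I handed the job in shortly after 25.5 s on the robot's clock, within the 61 s limit.

**Brush:** the last top picture shows it centred and lying along the compartment, and it was still there in the last side picture.

**Flask:** I gripped it by the stopper and lowered it in small steps.
- **At the stop:** the measured force jumped from 8 N to 23 N while the tool stalled at z = 0.171 m. I then eased off and held about 18 N. The ring's rim measured about 71–72 mm high, against 71 mm expected.
- **Foot height:** it measured about 1.3 mm lower than expected (59.7 mm against 61 mm), which is within the 2 mm calibration.

**Other things:** the jar and tin measured where they were at the start, to within about 2 mm. The spatula looked undisturbed in the pictures, but I did not re-measure it. The top camera gave no reading of the flask or ring once the arm was over the mixer, so those final checks rest on the side camera and the force readings.

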